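Open the bench air valve and ease it back a quarter turn

TASK

Open the compressed-air valve on the bench: wind its handwheel anticlockwise, letting your hand rise with the spindle rather than pulling or pushing on it, until you feel it come up against the open stop, and do not force it there. Then turn it back a quarter turn so that it cannot stick open, let go, and leave the other things on the bench as they are.

Things in the scene. Friction and masses are not known exactly. Their poses are not given: they have to be found in the camera images.
- valve: Air valve on a dark steel plate (130 x 250 x 10 mm) fixed to the bench. Origin: centre of the plate's underside, z up; vertical spindle and handwheel lie on this z axis. Pipe along y, turning down at y = +-88 mm. Brass body to 76 mm height (radius 29 mm at most), bonnet and gland (radius 18 mm) to 118 mm at most, then bare steel spindle, 12 mm diameter.
- gauge_top (a point): Top of the small round gauge (42 mm) that stands on the pipe's +y end, 115 mm above the bench, 88 mm from the spindle axis.
- wheel_centre (a point): Centre of the grey handwheel at half its rim's height, on the spindle axis, z up; turns and rises with the wheel. Level smooth round wheel, three spokes, 62 mm outside diameter, rim 14 mm high; can be grasped across its diameter from above, 25 mm or more free below. Anticlockwise from above opens it. It twists 1 rad against the spindle per 2 N m (spring). Finger friction about 0.45.
- valve_throat (a point): Fixed point on the spindle axis, 76 mm above the bench. The spindle rises 20 mm per anticlockwise turn and needs 0.12 N m. At the start 2.5 to 3.9 rad remain to the hard open stop; its height varies by +-4 mm, its heading freely, and nothing shows it. Not measured: joint screw = spindle angle (rad, 5.5 at the open stop, less is more shut); joint wheel = twist of wheel on spindle (0.45 rad = 0.9 N m).
- packing (a joint): How far the spindle is drawn out of (+) or pushed into (-) its soft packing along its axis, in m, besides its screw travel; a spring of 4 N per mm, about -0.0006 at rest from its weight. More than 3 mm either way (12 N) damages the packing.
- bowl: Bystander: loose clay-coloured bowl, 100 mm across, 55 mm high. Origin: centre of its underside.
- jar: Bystander: loose white glaze jar with lid, 60 mm across, 85 mm high. Origin: centre of its underside.
- brush: Bystander: loose flat brush with wooden handle, 200 mm long, lying along its x axis. Origin: middle of its underside.

How it is judged:
By the outcome, as a careful person would: the job done as asked, in the order asked, and still so for the second after the job is handed in, with the robot touching nothing.
It also fails if it takes over 70 s, if anything falls off the work surface, if the arm or the gripper's body presses on something with over 40 N, if the wrist force passes 120 N, or if a joint passes its speed limit or range.

ROBOT

A 6-joint arm with a two-finger parallel gripper is mounted at the origin on the work surface. World frame = base frame: x ahead of the robot, y to its left, z up, the work surface at z = 0. Lengths are in m, angles in rad, forces in N, time in s.
With the tool pointing down it reaches from about 0.425 to 1.125 m from the base axis. Payload 14.9 kg.
Tool frame: the origin (TCP) lies midway between the tips of the shut fingers; the grasp point (between the pads) lies 19 mm behind it; z points along the fingers, y is the direction in which the jaws open and shut (so a half turn about z gives the same grasp; the last joint's range is limited). The gripper opens to 91 mm and grips with 3 to 60 N. Pads are 32 mm wide; open, the fingers measure 118 mm over their backs; the gripper's body (76 mm by 178 mm) begins 60 mm behind the grasp point.
Start: joints at [1.187, 0.379, 1.734, -0, 1.028, -0.033], TCP at [0.241, 0.657, 0.214] pointing down, gripper open.
Joint ranges: [-2.77, 2.77], [-0.74, 2.19], [0, 2.66], [-1.06, 4.2], [0.31, 2.87], [-3.08, 3.08]. Speed limits (rad/s): [1.89, 1.89, 2.39, 3.14, 3.14, 3.14].

INTERFACE

Orientations are given as a 3x3 rotation matrix whose columns are the frame's x, y, z axes.
In Python, from plant import r gives the robot as it stands.
- The arm moves only by the tool carry_out, never from a script. Its argument "motion" is a list of rows, each an object with "gripper": the opening, from -1 (shut) to 1 (fully open); "xyz": the shift along the world's x, y, z scaled (see below), a list of three; "dr": the turn, a rotation vector about the world's x, y, z scaled (see below), a list of three. In form: [{"gripper": gripper, "xyz": [dx, dy, dz], "dr": [wx, wy, wz]}, ...]. A call has 1 to 12 rows; each row shifts and turns the pose as measured when the row begins; what a row does not reach is not made up. The controller multiplies each number of a shift by 60 mm and each number of a turn by 4 degrees. A row lasts 1/8 s, in which the tool goes at most 62.5 mm and 10.7 degrees, less where a joint would pass 70% of its speed; a pose out of reach is approached as far as the arm can. A call with a number of a shift or a turn outside -1 to 1 is refused whole. A call with a gripper value outside its range is refused whole. The fingers move at their own pace and stop on an object; "force" is the grip in N (left out, the last holds). Time passes only in rows, so rows that do not move let the fingers close. It gives the time, the measured TCP pose, the force and the opening at its end, in the units of the state.
- r.observe(): the state, without advancing time (a new reading comes with each control period).
- r.camera(name): name is "scene" or "top" or "wrist"; returns (picture, depth): 384x512x3 uint8, red, green, blue; 384x512 float32, m along the optical axis (not along the pixel's ray), 0 where there is no reading.
- r.calibration(name): a dict with "mtx" (3x3 intrinsics, pixels), "k1" (the pictures are not rectified: a ray, as slopes to the right and down, at radius r is drawn at 1 + k1 r^2 times it, then the intrinsics apply), "R" (3x3) and "t" (3): a world point X has camera coordinates R X + t. Camera axes: x right, y down, z forward; pixel columns grow to the right and rows downward; lengths in m; the calibration is good to about 2 mm. A picture is of the moment at which its call begins: read the wrist's pose just before it. calibration takes no time and is no camera call; for the wrist camera it gives the pose at the moment of the call.
- r.sign_off(): hands the job in, once; it reports no verdict.
The state is a dict: "t": time; "joint_pos": joint angles; "dq": joint speeds; "effort": joint torques, N m; "eef_pos": TCP position; "tcp_rot": TCP orientation; "force": force on the tool from outside, world axes, zero at the start; "moment": the same for the moment, N m; "width": opening from 0.0 (shut) to 1.0 (fully open).
Only numpy, scipy, OpenCV 4.12 (cv2) and the standard library are available. Lean on these libraries where they do the work, as an engineer would, in place of code of your own. Each camera call takes 0.05 s, during which the arm holds its last target.

## Working session

There is one attempt and no reset: what is moved stays moved. The work goes in short steps, Python scripts to look and compute and a tool call to move; the robot and the scene stay as the last step left them, time stands still between calls to the robot, and variables do not carry over. Pictures are saved under pics/ and viewed, and the job is handed in when it is done.

Besides the shell and the picture viewer there is one more tool, called after ">>>" by a JSON object that holds its "op" and its "data". carry_out: Moves the arm, as the interface text tells. Shifts and turns lie within -1 to 1; 1 stands for 60 mm of shift or 4 degrees of turn. Its arguments: {"type":"object","properties":{"motion":{"type":"array"},"force":{"type":"number"}},"required":["motion"]}

```bash
ls; mkdir -p pics
python3 - <<'E'
from plant import r
import cv2,numpy as np
s=r.observe(); print(s)
for n in ("scene","top"):
    p,d=r.camera(n); np.savez(f"pics/{n}0.npz",p=p,d=d); cv2.imwrite(f"pics/{n}0.png",p[:,:,::-1]); c=r.calibration(n); print(n,c)
E
```

```text
pics
{'t': 0.0, 'joint_pos': array([ 1.18667701e+00,  3.79406065e-01,  1.73475698e+00,  1.14778417e-05,
        1.02853004e+00, -3.33261909e-02]), 'dq': array([-0.00145021,  0.0003811 ,  0.00030997,  0.00070755,  0.000282  ,
        0.00049477]), 'effort': array([-3.16323836e-03, -7.63714242e+01, -4.34362507e+01,  6.50150073e-02,
        4.24826914e-02, -3.30760861e-05]), 'eef_pos': array([0.24042338, 0.65700022, 0.2133018 ]), 'tcp_rot': array([[-9.39098408e-01,  3.43648079e-01, -4.21493463e-04],
       [ 3.43648334e-01,  9.39097859e-01, -1.01655726e-03],
       [ 4.64856588e-05, -1.09949283e-03, -9.99999394e-01]]), 'force': array([-0.0452977 , -0.2070659 , -0.15750681]), 'moment': array([ 0.05155095, -0.00082785, -0.03168904]), 'width': 1.0006857080191498}
scene {'mtx': array([[450.07306484,   0.        , 258.44320174],
       [  0.        , 450.07306484, 195.49599777],
       [  0.        ,   0.        ,   1.        ]]), 'k1': -0.03135071521122128, 'R': array([[ 0.20175398,  0.97936446, -0.01185711],
       [ 0.72634255, -0.15772963, -0.66899018],
       [-0.65705542,  0.12635911, -0.74317666]]), 't': array([-0.18860817, -0.33141862,  1.61219517])}
top {'mtx': array([[459.62137426,   0.        , 254.61580499],
       [  0.        , 459.62137426, 187.22982369],
       [  0.        ,   0.        ,   1.        ]]), 'k1': 0.006773607922212903, 'R': array([[ 0.02739185, -0.99959106, -0.00821006],
       [-0.99112929, -0.02608964, -0.13031523],
       [ 0.13004774,  0.01170681, -0.99143862]]), 't': array([0.06509507, 0.60813095, 1.5273117 ])}
```

View pics/scene0.png

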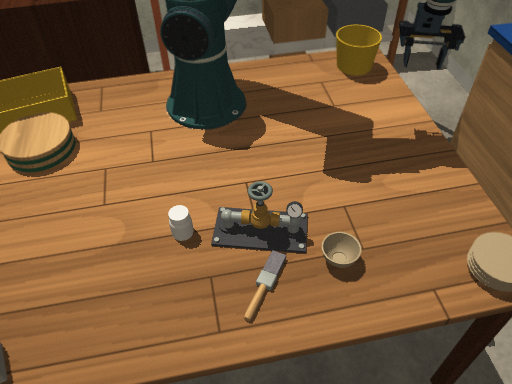

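View pics/top0.png

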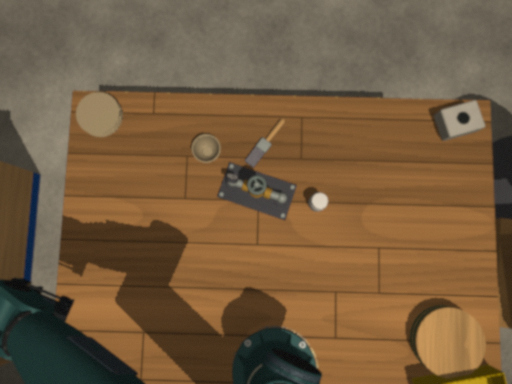

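The scene view shows the wheel near (261,190) and the gauge near (295,209). The top view shows the wheel near (257,184). I'll enlarge both.

```bash
cat > h.py <<'E'
import numpy as np,cv2
def ray(c,u,v):
    K=c["mtx"]; x=(u-K[0,2])/K[0,0]; y=(v-K[1,2])/K[1,1]
    p=cv2.undistortPoints(np.array([[[u,v]]],float),K,np.array([c["k1"],0,0,0.]))[0,0]
    d=c["R"].T@np.array([p[0],p[1],1]); o=-c["R"].T@c["t"]; return o,d
def at_depth(c,u,v,z):
    o,d=ray(c,u,v); return o+d*z
def at_z(c,u,v,z):
    o,d=ray(c,u,v); return o+d*(z-o[2])/d[2]
def tri(a,b):
    (o1,d1),(o2,d2)=a,b
    A=np.stack([d1,-d2],1); s=np.linalg.lstsq(A,o2-o1,rcond=None)[0]
    p,q=o1+s[0]*d1,o2+s[1]*d2; return (p+q)/2,np.linalg.norm(p-q)
def proj(c,X):
    return cv2.projectPoints(np.array(X,float).reshape(-1,1,3),cv2.Rodrigues(c["R"])[0],c["t"],c["mtx"],np.array([c["k1"],0,0,0.]))[0][:,0]
def crop(p,u0,v0,w,h,k,fn):
    q=cv2.resize(p[v0:v0+h,u0:u0+w],None,fx=k,fy=k,interpolation=cv2.INTER_CUBIC)
    cv2.imwrite(fn,q[:,:,::-1])
E
python3 - <<'E'
from h import *
p=np.load("pics/scene0.npz")["p"]; crop(p,200,170,120,90,6,"pics/sc1.png")
p=np.load("pics/top0.npz")["p"]; crop(p,180,110,160,120,5,"pics/tc1.png")
E
```

```text
(no output)
```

View pics/sc1.png

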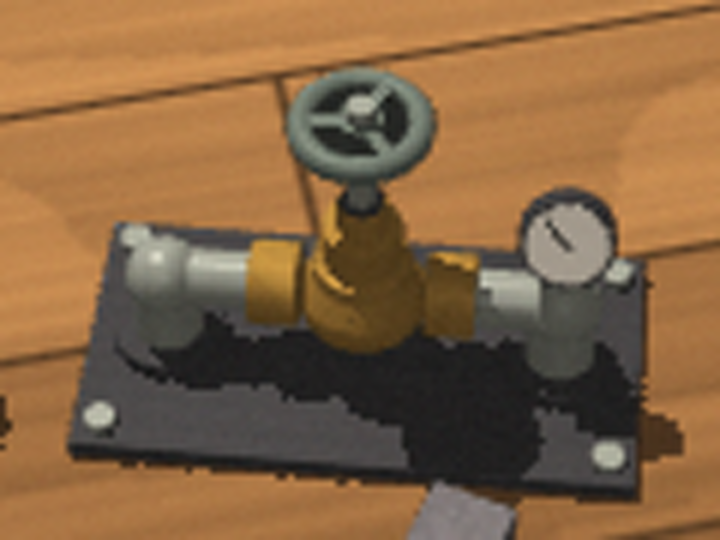

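View pics/tc1.png

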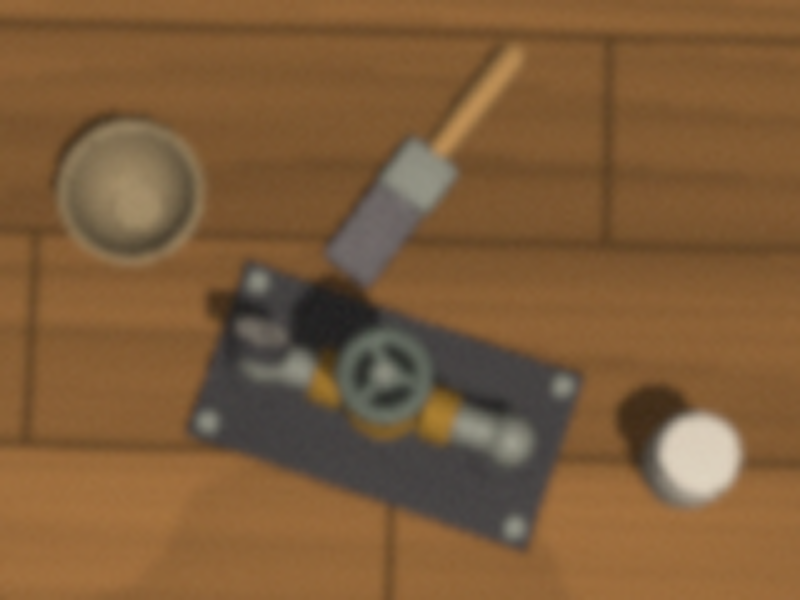

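Run:
```python
from h import *
from plant import r
S=r.calibration("scene");T=r.calibration("top")
s=lambda x,y:(200+(x+.5)/6-.5,170+(y+.5)/6-.5)
t=lambda x,y:(180+(x+.5)/5-.5,110+(y+.5)/5-.5)
print("wheel",tri(ray(S,*s(361.5,127)),ray(T,*t(385,376))))
b=np.array([at_z(T,*t(*q),.013) for q in [(257,281),(207,422),(563,385),(514,527)]]);print(b,b.mean(0))
b2=np.array([at_z(S,*s(*q),.013) for q in [(622,270),(137,237),(99,415),(610,456)]]);print(b2,b2.mean(0))
pl=np.array([at_z(T,*t(*q),.01) for q in [(250,261),(188,431),(581,374),(527,549)]]);print(pl,pl.mean(0))
d=b[[0,1]].mean(0)-b[[2,3]].mean(0);print("y heading",np.degrees(np.arctan2(d[1],d[0])))
print("gauge",tri(ray(S,*s(568,190)),ray(T,*t(262,320))))
D=np.load("pics/scene0.npz")["d"];print("rim depth pts")
for q in [(361,78),(361,175),(296,125),(427,125),(360,103)]:
    u,v=s(*q);z=D[int(round(v)),int(round(u))];print(at_depth(S,u,v,z))
print("bowl",at_z(T,*t(130,190),.055),"jar",at_z(T,*t(698,453),.085),"brush",at_z(T,*t(353,270),.01),at_z(T,*t(515,50),.01))
```

```text
wheel (array([0.59904085, 0.07427187, 0.15499951]), np.float64(0.0005708637956198424))
[[ 0.68299796  0.16623855  0.013     ]
 [ 0.58299823  0.19751031  0.013     ]
 [ 0.61534489 -0.04850498  0.013     ]
 [ 0.51590481 -0.0164733   0.013     ]] [0.59931147 0.07469264 0.013     ]
[[ 0.58410393  0.19890061  0.013     ]
 [ 0.51701347 -0.01683171  0.013     ]
 [ 0.61549159 -0.04866937  0.013     ]
 [ 0.68425571  0.16585908  0.013     ]] [0.60021618 0.07481465 0.013     ]
[[ 0.6976147   0.17182325  0.01      ]
 [ 0.57670929  0.21072118  0.01      ]
 [ 0.62379196 -0.06108806  0.01      ]
 [ 0.50120768 -0.02586153  0.01      ]] [0.59983091 0.07389871 0.01      ]
y heading 72.55236462731455
gauge (array([0.63559493, 0.15386494, 0.13716973]), np.float64(0.00039344157507351254))
rim depth pts
[0.58024774 0.0783523  0.164103  ]
[0.6290798  0.06815076 0.15977511]
[0.59979781 0.04716535 0.16329902]
[0.61137558 0.09937076 0.16354083]
[0.5985649  0.07417334 0.16902026]
bowl [0.7363908  0.25248786 0.055     ] jar [ 0.56278065 -0.13304751  0.085     ] brush [0.69308414 0.09949375 0.01      ] [ 0.85424565 -0.01071852  0.01      ]
```

The wheel centre comes out at about (0.5995, 0.0745, 0.156), and the plate centre agrees within 1 mm. Next I travel there while turning clockwise, so that joint 6 has range for the whole opening.

>>> {"op": "carry_out", "data": {"motion": [{"gripper": 1, "xyz": [0.5, -0.8, 0.1], "dr": [0, 0, -1]}, {"gripper": 1, "xyz": [0.5, -0.8, 0.1], "dr": [0, 0, -1]}, {"gripper": 1, "xyz": [0.5, -0.8, 0.1], "dr": [0, 0, -1]}, {"gripper": 1, "xyz": [0.5, -0.8, 0.1], "dr": [0, 0, -1]}, {"gripper": 1, "xyz": [0.5, -0.8, 0.1], "dr": [0, 0, -1]}, {"gripper": 1, "xyz": [0.5, -0.8, 0.1], "dr": [0, 0, -1]}, {"gripper": 1, "xyz": [0.5, -0.8, 0.1], "dr": [0, 0, -1]}, {"gripper": 1, "xyz": [0.5, -0.8, 0.1], "dr": [0, 0, -1]}, {"gripper": 1, "xyz": [0.5, -0.8, 0], "dr": [0, 0, -1]}, {"gripper": 1, "xyz": [0.5, -0.8, 0], "dr": [0, 0, -1]}, {"gripper": 1, "xyz": [0.5, -0.8, 0], "dr": [0, 0, -1]}, {"gripper": 1, "xyz": [0.5, -0.8, 0], "dr": [0, 0, -1]}], "force": 20}}

```text
t: 1.6
eef_pos: [0.6058, 0.0629, 0.2607]
tcp_rot: [[-0.353, 0.936, -0.003], [0.936, 0.353, -0.001], [0.0, -0.003, -1.0]]
force: [0.3, 1.5, -0.1]
width: 0.999
```

>>> {"op": "carry_out", "data": {"motion": [{"gripper": 1, "xyz": [-0.1, 0.2, 0], "dr": [0, 0, -1]}, {"gripper": 1, "xyz": [0, 0, 0], "dr": [0, 0, -1]}, {"gripper": 1, "xyz": [0, 0, 0], "dr": [0, 0, -1]}, {"gripper": 1, "xyz": [0, 0, 0], "dr": [0, 0, -1]}, {"gripper": 1, "xyz": [0, 0, 0], "dr": [0, 0, -1]}, {"gripper": 1, "xyz": [0, 0, 0], "dr": [0, 0, -1]}, {"gripper": 1, "xyz": [0, 0, 0], "dr": [0, 0, -1]}, {"gripper": 1, "xyz": [0, 0, 0], "dr": [0, 0, -1]}, {"gripper": 1, "xyz": [0, 0, 0], "dr": [0, 0, -1]}, {"gripper": 1, "xyz": [0, 0, 0], "dr": [0, 0, -1]}, {"gripper": 1, "xyz": [0, 0, 0], "dr": [0, 0, -1]}, {"gripper": 1, "xyz": [0, 0, 0], "dr": [0, 0, -1]}]}}

```text
t: 3.1
eef_pos: [0.5989, 0.0706, 0.2566]
tcp_rot: [[0.49, 0.872, -0.009], [0.872, -0.49, 0.003], [-0.002, -0.01, -1.0]]
force: [0.5, 0.5, -0.0]
width: 1.001
```

>>> {"op": "carry_out", "data": {"motion": [{"gripper": 1, "xyz": [0, 0, 0], "dr": [0, 0, -1]}, {"gripper": 1, "xyz": [0, 0, 0], "dr": [0, 0, -1]}, {"gripper": 1, "xyz": [0, 0, 0], "dr": [0, 0, -1]}, {"gripper": 1, "xyz": [0, 0, 0], "dr": [0, 0, -1]}, {"gripper": 1, "xyz": [0, 0, 0], "dr": [0, 0, -1]}, {"gripper": 1, "xyz": [0, 0, 0], "dr": [0, 0, -1]}, {"gripper": 1, "xyz": [0, 0, 0], "dr": [0, 0, -1]}, {"gripper": 1, "xyz": [0, 0, 0], "dr": [0, 0, -1]}, {"gripper": 1, "xyz": [0, 0, 0], "dr": [0, 0, -1]}, {"gripper": 1, "xyz": [0, 0, 0], "dr": [0, 0, -1]}, {"gripper": 1, "xyz": [0, 0, 0], "dr": [0, 0, -1]}, {"gripper": 1, "xyz": [0, 0, 0], "dr": [0, 0, -1]}]}}

```text
t: 4.6
eef_pos: [0.5959, 0.0703, 0.2528]
tcp_rot: [[0.982, 0.191, -0.01], [0.191, -0.981, 0.011], [-0.008, -0.013, -1.0]]
force: [0.1, 0.1, 0.4]
width: 0.999
```

>>> {"op": "carry_out", "data": {"motion": [{"gripper": 1, "xyz": [0, 0, 0], "dr": [0, 0, -1]}, {"gripper": 1, "xyz": [0, 0, 0], "dr": [0, 0, -1]}, {"gripper": 1, "xyz": [0, 0, 0], "dr": [0, 0, -1]}, {"gripper": 1, "xyz": [0, 0, 0], "dr": [0, 0, -1]}, {"gripper": 1, "xyz": [0, 0, 0], "dr": [0, 0, 0]}, {"gripper": 1, "xyz": [0, 0, 0], "dr": [0, 0, 0]}]}}

```text
t: 5.35
eef_pos: [0.5947, 0.0702, 0.2511]
tcp_rot: [[0.995, -0.095, -0.009], [-0.094, -0.995, 0.014], [-0.011, -0.013, -1.0]]
force: [-0.2, -0.2, 0.0]
width: 1.003
```

Run:
```python
from h import *
from plant import r
s=r.observe(); print(s["t"],s["joint_pos"],s["eef_pos"],s["tcp_rot"].round(4),s["force"],s["moment"])
c=r.calibration("wrist");p,d=r.camera("wrist");np.savez("pics/w1.npz",p=p,d=d);cv2.imwrite("pics/w1.png",p[:,:,::-1]);print(c)
np.save("pics/w1c.npy",c,allow_pickle=True)
print(proj(c,[[.5995,.0745,.156]]))
```

```text
5.35 [0.0722389  0.18187014 1.91684828 0.01641666 1.05136816 1.72942264] [0.59466513 0.07023383 0.25111874] [[ 0.9955 -0.0945 -0.0094]
 [-0.0944 -0.9954  0.0136]
 [-0.0107 -0.0127 -0.9999]] [-0.19394128 -0.16699612  0.02712182] [-0.09335897  0.19563146 -0.0074569 ]
{'mtx': array([[336.2302401 ,   0.        , 260.18505632],
       [  0.        , 336.2302401 , 193.58418307],
       [  0.        ,   0.        ,   1.        ]]), 'k1': -0.07866466092713544, 'R': array([[-0.09497449, -0.9954065 , -0.01207227],
       [-0.94973644,  0.08696977,  0.30072738],
       [-0.29829606,  0.0400269 , -0.95363374]]), 't': array([0.12815174, 0.51212313, 0.6015788 ])}
[[254.32599253 188.9091521 ]]
```

View pics/w1.png

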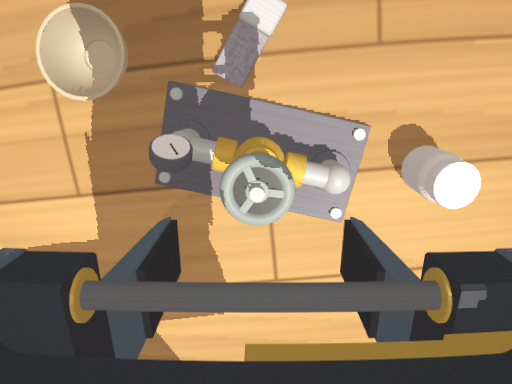

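The wheel sits at about (257,189) in the wrist view, against a prediction of (254.3,188.9). I'll measure the rim with depth in this view.

Run:
```python
from h import *
f=np.load("pics/w1.npz");p,d=f["p"],f["d"];c=np.load("pics/w1c.npy",allow_pickle=True).item()
P=[]
for v in range(140,240):
  for u in range(205,310):
    if d[v,u]>0: P.append(at_depth(c,u,v,float(d[v,u])))
P=np.array(P); 
Q=P[(P[:,2]>.14)&(P[:,2]<.175)]
print(len(Q),np.percentile(Q[:,2],[5,25,50,75,90,95,99]))
top=Q[Q[:,2]>np.percentile(Q[:,2],30)][:,:2].astype(np.float32)
hull=Q[:,:2].astype(np.float32)
print(cv2.minEnclosingCircle(hull),cv2.fitEllipse(cv2.convexHull(hull)))
rr=np.linalg.norm(Q[:,:2]-cv2.minEnclosingCircle(hull)[0],axis=1)
for a,b in[(0,7),(7,18),(19,22),(22,25),(25,28),(28,31)]:
  m=(rr>a/1e3)&(rr<=b/1e3); print(a,b,m.sum(),np.percentile(Q[m,2],[10,50,90]) if m.any() else 0)
```

```text
4347 [0.16044497 0.16171305 0.16313167 0.16406097 0.16482608 0.16568084
 0.17172463]
((0.5997291803359985, 0.07213401794433594), 0.031014900654554367) ((0.5999069213867188, 0.07205444574356079), (0.0610230416059494, 0.06143179535865784), 178.06651306152344)
0 7 249 [0.16428682 0.17094713 0.17195795]
7 18 1237 [0.16069582 0.16185669 0.16399194]
19 22 585 [0.1610567  0.16263167 0.16388845]
22 25 688 [0.16316467 0.16410194 0.16496265]
25 28 713 [0.16314341 0.1640088  0.16490967]
28 31 700 [0.15981253 0.16209792 0.16351262]
```

>>> {"op": "carry_out", "data": {"motion": [{"gripper": 1, "xyz": [0.09, 0.05, 0], "dr": [-0.2, -0.13, 0]}, {"gripper": 1, "xyz": [0, 0, -0.5], "dr": [0, 0, 0]}, {"gripper": 1, "xyz": [0, 0, -0.5], "dr": [0, 0, 0]}, {"gripper": 1, "xyz": [0, 0, -0.5], "dr": [0, 0, 0]}, {"gripper": 1, "xyz": [0, 0, -0.2], "dr": [0, 0, 0]}, {"gripper": 1, "xyz": [0, 0, 0], "dr": [0, 0, 0]}]}}

```text
t: 6.15
eef_pos: [0.6025, 0.0745, 0.1477]
tcp_rot: [[0.996, -0.091, 0.005], [-0.091, -0.996, -0.003], [0.005, 0.003, -1.0]]
force: [-1.2, 0.6, 0.1]
width: 1.002
```

```bash
cat > st.py <<'E'
from h import *
from plant import r
s=r.observe(); R=s["tcp_rot"]; 
print("t",s["t"],"pos",s["eef_pos"].round(4),"tz",R[:,2].round(4),"head",round(float(np.degrees(np.arctan2(R[1,0],R[0,0]))),2),"F",s["force"].round(2),"M",s["moment"].round(3),"w",round(float(s["width"])*91,1),"q6",round(float(s["joint_pos"][5]),3))
E
python3 st.py
```

```text
t 6.15 pos [0.6025 0.0745 0.1477] tz [ 0.0047 -0.0032 -1.    ] head -5.2 F [-1.23  0.58  0.14] M [-0.039  0.161  0.01 ] w 91.2 q6 1.751
```

>>> {"op": "carry_out", "data": {"motion": [{"gripper": 1, "xyz": [-0.045, -0.025, -0.08], "dr": [0.04, 0.05, 0]}, {"gripper": 1, "xyz": [0, 0, -0.08], "dr": [0, 0, 0]}, {"gripper": 1, "xyz": [0, 0, 0], "dr": [0, 0, 0]}, {"gripper": 1, "xyz": [0, 0, 0], "dr": [0, 0, 0]}]}}

```text
t: 6.65
eef_pos: [0.6013, 0.073, 0.1404]
tcp_rot: [[0.996, -0.091, 0.005], [-0.091, -0.996, -0.0], [0.005, -0.0, -1.0]]
force: [-0.4, 0.5, 0.6]
width: 1.001
```

```bash
python3 st.py
python3 - <<'E'
from h import *
from plant import r
for n,b in(("wrist",None),("scene",(200,150,120,90))):
    p,d=r.camera(n)
    if b: crop(p,*b,6,f"pics/{n}2.png")
    else: cv2.imwrite(f"pics/{n}2.png",p[:,:,::-1])
E
```

```text
t 6.65 pos [0.6013 0.073  0.1404] tz [ 0.0051 -0.     -1.    ] head -5.19 F [-0.41  0.49  0.61] M [-0.042  0.172  0.042] w 91.1 q6 1.744
```

View pics/wrist2.png

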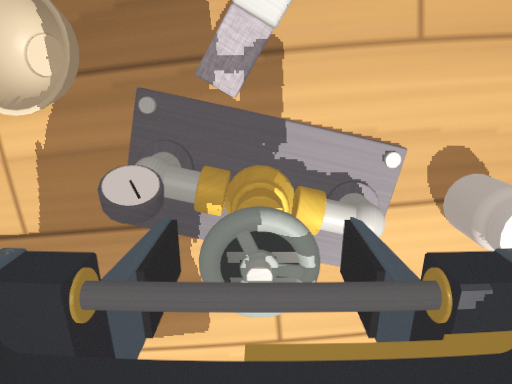

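View pics/scene2.png

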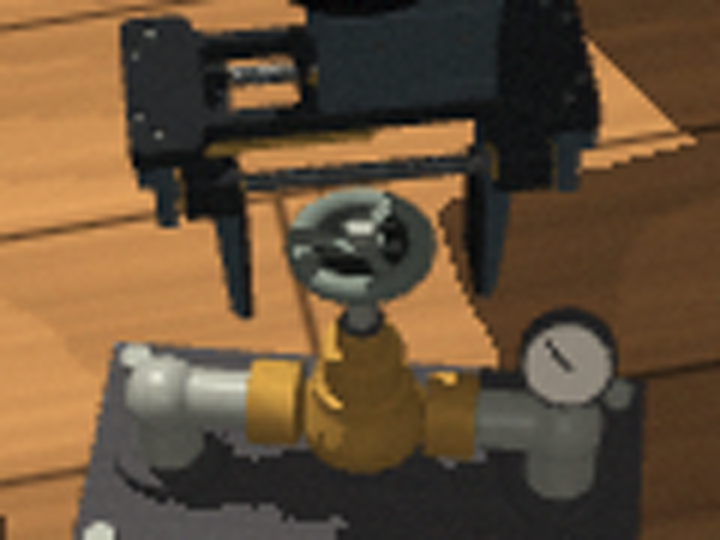

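The wheel sits centred between the fingers: about x=260 in the wrist view, with the finger tips at 179 and 343. A last small shift, then I close.

>>> {"op": "carry_out", "data": {"motion": [{"gripper": 1, "xyz": [-0.03, 0, -0.04], "dr": [0, 0.07, 0]}, {"gripper": 0.5, "xyz": [0, 0, 0], "dr": [0, 0, 0]}, {"gripper": 0.4, "xyz": [0, 0, 0], "dr": [0, 0, 0]}]}}

```text
t: 7.12
eef_pos: [0.5993, 0.0731, 0.1378]
tcp_rot: [[0.996, -0.09, -0.0], [-0.09, -0.996, -0.0], [-0.0, 0.0, -1.0]]
force: [0.6, 0.1, 0.3]
width: 0.81
```

```bash
python3 st.py
```

```text
t 7.125 pos [0.5993 0.0731 0.1378] tz [-3.e-04 -0.e+00 -1.e+00] head -5.19 F [0.64 0.06 0.33] M [-0.05   0.131  0.044] w 73.7 q6 1.744
```

>>> {"op": "carry_out", "data": {"motion": [{"gripper": 0.0, "xyz": [0, 0, 0], "dr": [0, 0, 0]}, {"gripper": 0.0, "xyz": [0, 0, 0], "dr": [0, 0, 0]}, {"gripper": 0.0, "xyz": [0, 0, 0], "dr": [0, 0, 0]}], "force": 20}}

```text
t: 7.5
eef_pos: [0.5994, 0.0733, 0.1379]
tcp_rot: [[0.996, -0.091, -0.0], [-0.091, -0.996, 0.0], [-0.0, -0.0, -1.0]]
force: [0.5, 1.4, -0.0]
width: 0.675
```

```bash
python3 st.py
```

```text
t 7.5 pos [0.5994 0.0733 0.1379] tz [-0.e+00  3.e-04 -1.e+00] head -5.19 F [ 0.55  1.38 -0.03] M [ 0.166  0.188 -0.001] w 61.4 q6 1.744
```

>>> {"op": "carry_out", "data": {"motion": [{"gripper": 0.0, "xyz": [0, 0, 0.006], "dr": [0, 0, 1]}, {"gripper": 0.0, "xyz": [0, 0, 0.006], "dr": [0, 0, 1]}]}}

```text
t: 7.75
eef_pos: [0.5993, 0.0733, 0.1385]
tcp_rot: [[0.999, 0.052, -0.0], [0.052, -0.999, 0.0], [-0.0, -0.0, -1.0]]
force: [0.4, 1.2, -1.4]
width: 0.674
```

```bash
cat >> st.py <<'E'
h=float(np.degrees(np.arctan2(R[1,0],R[0,0])))
if h<-100: h+=360
zt=.1379+.02*(h+5.19)/360
print("z target %.4f err mm %.2f  dx %.2f dy %.2f  tilt fix units %.3f %.3f"%(zt,(s["eef_pos"][2]-zt)*1e3,(s["eef_pos"][0]-.5994)*1e3,(s["eef_pos"][1]-.0733)*1e3,-R[1,2]/.0698,R[0,2]/.0698))
E
python3 st.py
```

```text
t 7.75 pos [0.5993 0.0733 0.1385] tz [-3.e-04  3.e-04 -1.e+00] head 2.99 F [ 0.41  1.24 -1.4 ] M [-0.02   0.159 -0.111] w 61.4 q6 1.601
z target 0.1384 err mm 0.12  dx -0.10 dy -0.01  tilt fix units -0.004 -0.005
```

Mz is −0.11, which matches the running torque of 0.12 N m. I'll carry on.

>>> {"op": "carry_out", "data": {"motion": [{"gripper": 0.0, "xyz": [0, 0, 0.003], "dr": [0, 0, 1]}, {"gripper": 0.0, "xyz": [0, 0, 0.003], "dr": [0, 0, 1]}, {"gripper": 0.0, "xyz": [0, 0, 0.004], "dr": [0, 0, 1]}, {"gripper": 0.0, "xyz": [0, 0, 0.004], "dr": [0, 0, 1]}, {"gripper": 0.0, "xyz": [0, 0, 0.004], "dr": [0, 0, 1]}, {"gripper": 0.0, "xyz": [0, 0, 0.004], "dr": [0, 0, 1]}]}}

```text
t: 8.5
eef_pos: [0.5995, 0.0731, 0.1397]
tcp_rot: [[0.885, 0.466, 0.0], [0.466, -0.885, 0.0], [0.0, -0.0, -1.0]]
force: [0.2, 0.8, 0.9]
width: 0.676
```

```bash
python3 st.py
```

```text
t 8.5 pos [0.5995 0.0731 0.1397] tz [ 1.e-04  1.e-04 -1.e+00] head 27.75 F [0.22 0.77 0.87] M [-0.028  0.061 -0.142] w 61.5 q6 1.169
z target 0.1397 err mm -0.02  dx 0.08 dy -0.21  tilt fix units -0.002 0.001
```

>>> {"op": "carry_out", "data": {"motion": [{"gripper": 0.0, "xyz": [0, 0, 0.004], "dr": [0, 0, 1]}, {"gripper": 0.0, "xyz": [0, 0, 0.004], "dr": [0, 0, 1]}, {"gripper": 0.0, "xyz": [0, 0, 0.004], "dr": [0, 0, 1]}, {"gripper": 0.0, "xyz": [0, 0, 0.004], "dr": [0, 0, 1]}, {"gripper": 0.0, "xyz": [0, 0, 0.004], "dr": [0, 0, 1]}, {"gripper": 0.0, "xyz": [0, 0, 0.004], "dr": [0, 0, 1]}, {"gripper": 0.0, "xyz": [0, 0, 0.004], "dr": [0, 0, 1]}, {"gripper": 0.0, "xyz": [0, 0, 0.004], "dr": [0, 0, 1]}, {"gripper": 0.0, "xyz": [0, 0, 0.004], "dr": [0, 0, 1]}, {"gripper": 0.0, "xyz": [0, 0, 0.004], "dr": [0, 0, 1]}]}}

```text
t: 9.75
eef_pos: [0.5998, 0.0729, 0.142]
tcp_rot: [[0.358, 0.934, 0.001], [0.934, -0.358, 0.001], [0.001, 0.001, -1.0]]
force: [-0.4, 0.5, -0.5]
width: 0.676
```

```bash
python3 st.py
```

```text
t 9.75 pos [0.5998 0.0729 0.142 ] tz [ 9.e-04  6.e-04 -1.e+00] head 69.0 F [-0.4   0.54 -0.55] M [ 0.034 -0.066 -0.165] w 61.5 q6 0.448
z target 0.1420 err mm -0.03  dx 0.44 dy -0.42  tilt fix units -0.008 0.013
```

>>> {"op": "carry_out", "data": {"motion": [{"gripper": 0.0, "xyz": [-0.005, 0.005, 0.004], "dr": [0, 0, 1]}, {"gripper": 0.0, "xyz": [0, 0, 0.004], "dr": [0, 0, 1]}, {"gripper": 0.0, "xyz": [0, 0, 0.004], "dr": [0, 0, 1]}, {"gripper": 0.0, "xyz": [0, 0, 0.004], "dr": [0, 0, 1]}, {"gripper": 0.0, "xyz": [0, 0, 0.004], "dr": [0, 0, 1]}, {"gripper": 0.0, "xyz": [0, 0, 0.004], "dr": [0, 0, 1]}, {"gripper": 0.0, "xyz": [0, 0, 0.004], "dr": [0, 0, 1]}, {"gripper": 0.0, "xyz": [0, 0, 0.004], "dr": [0, 0, 1]}, {"gripper": 0.0, "xyz": [0, 0, 0.004], "dr": [0, 0, 1]}, {"gripper": 0.0, "xyz": [0, 0, 0.004], "dr": [0, 0, 1]}]}}

```text
t: 11.0
eef_pos: [0.6002, 0.073, 0.1443]
tcp_rot: [[-0.346, 0.938, 0.002], [0.938, 0.346, 0.002], [0.001, 0.003, -1.0]]
force: [0.9, 1.5, -1.3]
width: 0.674
```

```bash
python3 st.py
```

```text
t 11.0 pos [0.6002 0.073  0.1443] tz [ 0.002   0.0021 -1.    ] head 110.25 F [ 0.86  1.52 -1.34] M [ 0.098 -0.098 -0.121] w 61.4 q6 -0.274
z target 0.1443 err mm -0.05  dx 0.80 dy -0.29  tilt fix units -0.030 0.029
```

>>> {"op": "carry_out", "data": {"motion": [{"gripper": 0.0, "xyz": [-0.007, 0.003, 0.004], "dr": [-0.02, 0.02, 1]}, {"gripper": 0.0, "xyz": [0, 0, 0.003], "dr": [0, 0, 1]}, {"gripper": 0.0, "xyz": [-0.005, 0, 0.004], "dr": [-0.02, 0.02, 1]}, {"gripper": 0.0, "xyz": [0, 0, 0.003], "dr": [0, 0, 1]}, {"gripper": 0.0, "xyz": [0, 0, 0.004], "dr": [0, 0, 1]}, {"gripper": 0.0, "xyz": [0, 0, 0.004], "dr": [0, 0, 1]}]}}

```text
t: 11.75
eef_pos: [0.6004, 0.0733, 0.1458]
tcp_rot: [[-0.707, 0.707, 0.001], [0.707, 0.707, 0.0], [-0.001, 0.001, -1.0]]
force: [0.2, 0.6, -1.3]
width: 0.677
```

```bash
python3 st.py
```

```text
t 11.75 pos [0.6004 0.0733 0.1458] tz [ 1.3e-03  3.0e-04 -1.0e+00] head 134.99 F [ 0.17  0.56 -1.31] M [ 0.233 -0.111 -0.184] w 61.6 q6 -0.702
z target 0.1457 err mm 0.07  dx 1.00 dy -0.02  tilt fix units -0.004 0.019
```

>>> {"op": "carry_out", "data": {"motion": [{"gripper": 0.0, "xyz": [0, 0, 0.004], "dr": [0, 0, 1]}]}}

```text
t: 11.88
eef_pos: [0.6004, 0.0733, 0.146]
tcp_rot: [[-0.756, 0.655, 0.001], [0.655, 0.756, 0.0], [-0.001, 0.001, -1.0]]
force: [0.7, 0.9, 0.1]
width: 0.676
```

```bash
python3 st.py
```

```text
t 11.875 pos [0.6004 0.0733 0.146 ] tz [ 1.4e-03  5.0e-04 -1.0e+00] head 139.11 F [0.7  0.91 0.07] M [ 0.169 -0.116 -0.112] w 61.5 q6 -0.775
z target 0.1459 err mm 0.05  dx 1.04 dy 0.01  tilt fix units -0.007 0.020
```

>>> {"op": "carry_out", "data": {"motion": [{"gripper": 0.0, "xyz": [0, 0, 0.004], "dr": [0, 0, 1]}]}}

```text
t: 12.0
eef_pos: [0.6005, 0.0733, 0.1462]
tcp_rot: [[-0.801, 0.599, 0.001], [0.599, 0.801, 0.001], [-0.001, 0.001, -1.0]]
force: [-0.1, 0.9, -1.6]
width: 0.676
```

```bash
python3 st.py
```

```text
t 12.0 pos [0.6005 0.0733 0.1462] tz [ 1.4e-03  7.0e-04 -1.0e+00] head 143.23 F [-0.1   0.94 -1.6 ] M [ 0.245 -0.043 -0.112] w 61.5 q6 -0.847
z target 0.1461 err mm 0.02  dx 1.06 dy 0.01  tilt fix units -0.010 0.021
```

>>> {"op": "carry_out", "data": {"motion": [{"gripper": 0.0, "xyz": [-0.005, 0, 0.004], "dr": [0, 0.02, 1]}, {"gripper": 0.0, "xyz": [0, 0, 0.003], "dr": [0, 0, 1]}]}}

```text
t: 12.25
eef_pos: [0.6004, 0.0734, 0.1466]
tcp_rot: [[-0.879, 0.478, 0.0], [0.478, 0.879, 0.001], [0.0, 0.001, -1.0]]
force: [1.3, 0.9, -0.8]
width: 0.677
```

```bash
python3 st.py
```

```text
t 12.25 pos [0.6004 0.0734 0.1466] tz [ 5.0e-04  1.1e-03 -1.0e+00] head 151.47 F [ 1.25  0.92 -0.82] M [ 0.279 -0.176 -0.183] w 61.6 q6 -0.991
z target 0.1466 err mm 0.00  dx 0.97 dy 0.12  tilt fix units -0.016 0.007
```

>>> {"op": "carry_out", "data": {"motion": [{"gripper": 0.0, "xyz": [-0.005, 0, 0.004], "dr": [-0.02, 0, 1]}, {"gripper": 0.0, "xyz": [0, 0, 0.003], "dr": [0, 0, 1]}]}}

```text
t: 12.5
eef_pos: [0.6003, 0.0735, 0.147]
tcp_rot: [[-0.938, 0.347, 0.001], [0.347, 0.938, 0.0], [-0.001, 0.001, -1.0]]
force: [0.5, 1.5, -0.7]
width: 0.671
```

```bash
python3 st.py
```

```text
t 12.5 pos [0.6003 0.0735 0.147 ] tz [ 1.1e-03  2.0e-04 -1.0e+00] head 159.7 F [ 0.51  1.49 -0.69] M [ 0.274 -0.159 -0.304] w 61.1 q6 -1.133
z target 0.1471 err mm -0.05  dx 0.92 dy 0.22  tilt fix units -0.003 0.015
```

>>> {"op": "carry_out", "data": {"motion": [{"gripper": 0.0, "xyz": [0, 0, 0.0], "dr": [0, 0, 0.7]}]}}

```text
t: 12.62
eef_pos: [0.6003, 0.0736, 0.147]
tcp_rot: [[-0.954, 0.299, 0.001], [0.299, 0.954, 0.0], [-0.001, 0.001, -1.0]]
force: [1.3, 1.3, -1.6]
width: 0.674
```

```bash
python3 st.py
```

```text
t 12.625 pos [0.6003 0.0736 0.147 ] tz [ 1.2e-03  5.0e-04 -1.0e+00] head 162.58 F [ 1.27  1.3  -1.57] M [ 0.233 -0.111 -0.38 ] w 61.3 q6 -1.184
z target 0.1472 err mm -0.24  dx 0.94 dy 0.28  tilt fix units -0.007 0.017
```

>>> {"op": "carry_out", "data": {"motion": [{"gripper": 0.0, "xyz": [0, 0, 0.0], "dr": [0, 0, 0.5]}]}}

```text
t: 12.75
eef_pos: [0.6003, 0.0736, 0.1469]
tcp_rot: [[-0.964, 0.265, 0.001], [0.265, 0.964, 0.001], [-0.001, 0.001, -1.0]]
force: [1.1, 0.9, -0.8]
width: 0.673
```

```bash
python3 st.py
```

```text
t 12.75 pos [0.6003 0.0736 0.1469] tz [ 1.2e-03  7.0e-04 -1.0e+00] head 164.64 F [ 1.08  0.89 -0.75] M [ 0.25  -0.103 -0.373] w 61.3 q6 -1.22
z target 0.1473 err mm -0.40  dx 0.95 dy 0.31  tilt fix units -0.010 0.017
```

>>> {"op": "carry_out", "data": {"motion": [{"gripper": 0.0, "xyz": [0, 0, 0.0], "dr": [0, 0, 0]}]}}

```text
t: 12.88
eef_pos: [0.6003, 0.0736, 0.1469]
tcp_rot: [[-0.964, 0.265, 0.001], [0.265, 0.964, 0.001], [-0.001, 0.001, -1.0]]
force: [0.4, 0.9, -0.9]
width: 0.676
```

```bash
python3 st.py
```

```text
t 12.875 pos [0.6003 0.0736 0.1469] tz [ 1.2e-03  8.0e-04 -1.0e+00] head 164.61 F [ 0.36  0.9  -0.95] M [ 0.248 -0.085 -0.374] w 61.5 q6 -1.22
z target 0.1473 err mm -0.45  dx 0.95 dy 0.32  tilt fix units -0.012 0.017
```

The torque levelled off near 0.375, so this could be a finger slip or a stiff spot rather than the stop. I'll tighten the grip a little and feel it once more, well below 0.9 N m.

>>> {"op": "carry_out", "data": {"motion": [{"gripper": 0.0, "xyz": [0, 0, 0.0], "dr": [0, 0, 0]}, {"gripper": 0.0, "xyz": [0, 0, 0.0], "dr": [0, 0, 0.6]}], "force": 35}}

```text
t: 13.12
eef_pos: [0.6003, 0.0736, 0.1469]
tcp_rot: [[-0.974, 0.226, 0.001], [0.226, 0.974, 0.001], [-0.001, 0.001, -1.0]]
force: [1.0, 0.5, -1.3]
width: 0.668
```

```bash
python3 st.py
```

```text
t 13.125 pos [0.6003 0.0736 0.1469] tz [ 0.0011  0.001  -1.    ] head 166.95 F [ 1.    0.51 -1.31] M [ 0.212 -0.11  -0.461] w 60.8 q6 -1.261
z target 0.1475 err mm -0.58  dx 0.93 dy 0.34  tilt fix units -0.014 0.016
```

>>> {"op": "carry_out", "data": {"motion": [{"gripper": 0.0, "xyz": [0, 0, 0.0], "dr": [0, 0, 0.6]}]}}

```text
t: 13.25
eef_pos: [0.6003, 0.0736, 0.1469]
tcp_rot: [[-0.983, 0.184, 0.001], [0.184, 0.983, 0.001], [-0.001, 0.001, -1.0]]
force: [0.3, 0.8, -1.2]
width: 0.673
```

```bash
python3 st.py
```

```text
t 13.25 pos [0.6003 0.0736 0.1469] tz [ 0.0011  0.0011 -1.    ] head 169.38 F [ 0.34  0.75 -1.16] M [ 0.249 -0.125 -0.563] w 61.2 q6 -1.303
z target 0.1476 err mm -0.72  dx 0.95 dy 0.34  tilt fix units -0.016 0.016
```

The torque rises at the spring's 2 N m per rad while the spindle holds, so this is the hard stop. Now I turn back: about 16° of unwinding, 3.4° of drag twist, then 90°, which puts the heading target at about 60°.

>>> {"op": "carry_out", "data": {"motion": [{"gripper": 0.0, "xyz": [0, 0, 0], "dr": [0, 0, -1]}, {"gripper": 0.0, "xyz": [0, 0, 0], "dr": [0, 0, -1]}, {"gripper": 0.0, "xyz": [0, 0, 0], "dr": [0, 0, -1]}, {"gripper": 0.0, "xyz": [0, 0, 0], "dr": [0, 0, -1]}]}}

```text
t: 13.75
eef_pos: [0.6004, 0.0735, 0.1469]
tcp_rot: [[-0.889, 0.457, 0.001], [0.457, 0.889, 0.001], [-0.001, 0.001, -1.0]]
force: [0.1, 1.2, -1.0]
width: 0.672
```

```bash
python3 st.py
```

```text
t 13.75 pos [0.6004 0.0735 0.1469] tz [ 1.4e-03  6.0e-04 -1.0e+00] head 152.8 F [ 0.14  1.18 -1.04] M [ 0.176 -0.122 -0.098] w 61.2 q6 -1.013
z target 0.1467 err mm 0.22  dx 0.98 dy 0.25  tilt fix units -0.009 0.021
```

>>> {"op": "carry_out", "data": {"motion": [{"gripper": 0.0, "xyz": [0, 0, 0], "dr": [0, 0, -1]}, {"gripper": 0.0, "xyz": [0, 0, -0.004], "dr": [0, 0, -1]}, {"gripper": 0.0, "xyz": [0, 0, -0.004], "dr": [0, 0, -1]}, {"gripper": 0.0, "xyz": [0, 0, -0.004], "dr": [0, 0, -1]}, {"gripper": 0.0, "xyz": [0, 0, -0.004], "dr": [0, 0, -1]}]}}

```text
t: 14.38
eef_pos: [0.6004, 0.0733, 0.146]
tcp_rot: [[-0.671, 0.741, 0.002], [0.741, 0.671, -0.001], [-0.002, 0.0, -1.0]]
force: [-0.4, 1.6, -0.9]
width: 0.67
```

```bash
python3 st.py
```

```text
t 14.375 pos [0.6004 0.0733 0.146 ] tz [ 0.0017 -0.0014 -1.    ] head 132.15 F [-0.4   1.57 -0.92] M [ 0.155 -0.096  0.198] w 61.0 q6 -0.651
z target 0.1455 err mm 0.46  dx 1.03 dy 0.03  tilt fix units 0.020 0.024
```

>>> {"op": "carry_out", "data": {"motion": [{"gripper": 0.0, "xyz": [-0.005, 0, -0.004], "dr": [0.02, 0.02, -1]}, {"gripper": 0.0, "xyz": [0, 0, -0.004], "dr": [0, 0, -1]}, {"gripper": 0.0, "xyz": [0, 0, -0.004], "dr": [0, 0, -1]}, {"gripper": 0.0, "xyz": [0, 0, -0.004], "dr": [0, 0, -1]}, {"gripper": 0.0, "xyz": [0, 0, -0.004], "dr": [0, 0, -1]}, {"gripper": 0.0, "xyz": [0, 0, -0.004], "dr": [0, 0, -1]}, {"gripper": 0.0, "xyz": [0, 0, -0.004], "dr": [0, 0, -1]}, {"gripper": 0.0, "xyz": [0, 0, -0.004], "dr": [0, 0, -1]}]}}

```text
t: 15.38
eef_pos: [0.6003, 0.073, 0.1442]
tcp_rot: [[-0.159, 0.987, 0.0], [0.987, 0.159, -0.003], [-0.003, -0.0, -1.0]]
force: [0.0, 0.8, -0.8]
width: 0.67
```

```bash
python3 st.py
```

```text
t 15.375 pos [0.6003 0.073  0.1442] tz [ 1.0e-04 -2.7e-03 -1.0e+00] head 99.14 F [ 0.    0.83 -0.82] M [ 0.086 -0.06   0.213] w 61.0 q6 -0.074
z target 0.1437 err mm 0.46  dx 0.87 dy -0.34  tilt fix units 0.039 0.002
```

>>> {"op": "carry_out", "data": {"motion": [{"gripper": 0.0, "xyz": [-0.005, 0.004, -0.004], "dr": [0.03, 0, -1]}, {"gripper": 0.0, "xyz": [0, 0, -0.004], "dr": [0, 0, -1]}, {"gripper": 0.0, "xyz": [0, 0, -0.004], "dr": [0, 0, -1]}, {"gripper": 0.0, "xyz": [0, 0, -0.004], "dr": [0, 0, -1]}, {"gripper": 0.0, "xyz": [0, 0, -0.004], "dr": [0, 0, -1]}, {"gripper": 0.0, "xyz": [0, 0, -0.004], "dr": [0, 0, -1]}, {"gripper": 0.0, "xyz": [0, 0, -0.004], "dr": [0, 0, -1]}, {"gripper": 0.0, "xyz": [0, 0, -0.004], "dr": [0, 0, -1]}, {"gripper": 0.0, "xyz": [0, 0, -0.004], "dr": [0, 0, -1]}]}}

```text
t: 16.5
eef_pos: [0.5998, 0.0728, 0.142]
tcp_rot: [[0.469, 0.883, -0.001], [0.883, -0.469, -0.003], [-0.004, 0.0, -1.0]]
force: [-0.6, 2.5, -1.0]
width: 0.671
```

```bash
python3 st.py
```

```text
t 16.5 pos [0.5998 0.0728 0.142 ] tz [-0.0012 -0.0033 -1.    ] head 62.01 F [-0.61  2.48 -0.98] M [0.113 0.053 0.15 ] w 61.1 q6 0.575
z target 0.1416 err mm 0.38  dx 0.43 dy -0.52  tilt fix units 0.048 -0.017
```

One more row to about 58°, then I unwind the twist slightly and release.

>>> {"op": "carry_out", "data": {"motion": [{"gripper": 0.0, "xyz": [0, 0, -0.004], "dr": [0, 0, -1]}, {"gripper": 0.0, "xyz": [0, 0, 0], "dr": [0, 0, 0]}]}}

```text
t: 16.75
eef_pos: [0.5998, 0.0728, 0.1418]
tcp_rot: [[0.531, 0.847, -0.002], [0.847, -0.531, -0.004], [-0.004, 0.001, -1.0]]
force: [0.4, 0.8, -0.1]
width: 0.669
```

```bash
python3 st.py
```

```text
t 16.75 pos [0.5998 0.0728 0.1418] tz [-0.0015 -0.0037 -1.    ] head 57.91 F [ 0.41  0.84 -0.13] M [0.123 0.078 0.073] w 60.9 q6 0.647
z target 0.1414 err mm 0.38  dx 0.36 dy -0.49  tilt fix units 0.053 -0.022
```

>>> {"op": "carry_out", "data": {"motion": [{"gripper": 0.0, "xyz": [0, 0, 0], "dr": [0, 0, 0.8]}, {"gripper": 0.4, "xyz": [0, 0, 0], "dr": [0, 0, 0]}, {"gripper": 1, "xyz": [0, 0, 0], "dr": [0, 0, 0]}, {"gripper": 1, "xyz": [0, 0, 0], "dr": [0, 0, 0]}, {"gripper": 1, "xyz": [0, 0, 0], "dr": [0, 0, 0]}, {"gripper": 1, "xyz": [0, 0, 0], "dr": [0, 0, 0]}]}}

```text
t: 17.5
eef_pos: [0.5997, 0.0726, 0.1419]
tcp_rot: [[0.48, 0.877, -0.001], [0.877, -0.48, -0.004], [-0.005, 0.001, -1.0]]
force: [-0.0, 0.7, 0.2]
width: 1.0
```

```bash
python3 st.py
```

```text
t 17.5 pos [0.5997 0.0726 0.1419] tz [-0.0014 -0.0043 -1.    ] head 61.29 F [-0.03  0.74  0.2 ] M [-0.078  0.077 -0.015] w 91.0 q6 0.589
z target 0.1416 err mm 0.30  dx 0.34 dy -0.73  tilt fix units 0.062 -0.021
```

Released with no jerk. I'll lift clear and look.

>>> {"op": "carry_out", "data": {"motion": [{"gripper": 1, "xyz": [0, 0, 0.2], "dr": [0, 0, 0]}, {"gripper": 1, "xyz": [0, 0, 0.4], "dr": [0, 0, 0]}, {"gripper": 1, "xyz": [0, 0, 0.5], "dr": [0, 0, 0]}, {"gripper": 1, "xyz": [0, 0, 0.5], "dr": [0, 0, 0]}, {"gripper": 1, "xyz": [0, 0, 0.5], "dr": [0, 0, 0]}, {"gripper": 1, "xyz": [0, 0, 0], "dr": [0, 0, 0]}, {"gripper": 1, "xyz": [0, 0, 0], "dr": [0, 0, 0]}]}}

```text
t: 18.38
eef_pos: [0.5994, 0.0725, 0.276]
tcp_rot: [[0.481, 0.877, 0.001], [0.877, -0.481, -0.004], [-0.003, 0.002, -1.0]]
force: [-0.1, -1.0, -0.4]
width: 0.998
```

```bash
python3 st.py
python3 - <<'E'
from h import *
from plant import r
c=r.calibration("wrist");p,d=r.camera("wrist");cv2.imwrite("pics/w3.png",p[:,:,::-1])
P=np.array([at_depth(c,u,v,float(d[v,u])) for v in range(384) for u in range(512) if d[v,u]>0])
m=(np.hypot(P[:,0]-.5998,P[:,1]-.0725)<.035)&(P[:,2]>.14)&(P[:,2]<.18); Q=P[m]
ctr,_=cv2.minEnclosingCircle(Q[:,:2].astype(np.float32)); rr=np.hypot(*(Q[:,:2]-ctr).T)
print(ctr,np.median(Q[(rr>.022)&(rr<.028),2]))
p,d=r.camera("scene");cv2.imwrite("pics/s3.png",p[:,:,::-1])
E
```

```text
t 18.375 pos [0.5994 0.0725 0.276 ] tz [ 5.0e-04 -4.2e-03 -1.0e+00] head 61.27 F [-0.1  -0.96 -0.36] M [-0.086  0.112 -0.016] w 90.8 q6 0.587
z target 0.1416 err mm 134.41  dx 0.01 dy -0.76  tilt fix units 0.060 0.007
(0.5996673107147217, 0.07237951457500458) 0.16771737277542542
```

View pics/w3.png

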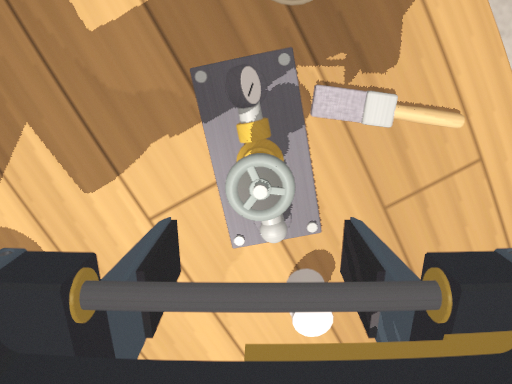

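View pics/s3.png

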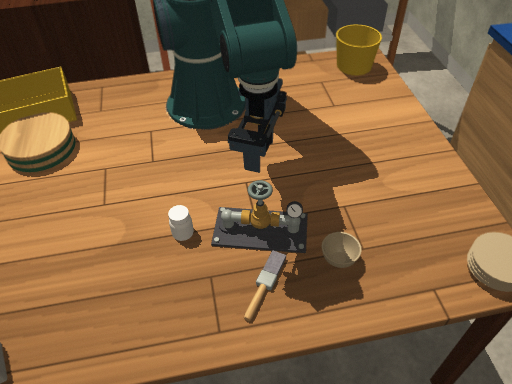

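The wheel's net rise is 3.7 mm, or about 66°, which fits winding to the stop and coming back 90°. The gripper is clear, and the jar (181,223), bowl (341,250) and brush (268,285) have not moved. I'm handing it in.

```bash
python3 -c "
from plant import r
print(r.sign_off())"
```

```text
the job is handed in; nothing more can be done
None
```

The valve was opened to its hard stop and turned back about a quarter turn. The wheel was then released, and I handed the job in at about 18.5 s of the 70 s allowed.

- **Winding open:** I gripped the wheel across its diameter at 20 N and wound it anticlockwise. My hand rose 20 mm per turn, and the vertical force stayed within about 2 N at every reading.
- **Open stop:** I felt the stop after about 2.7 rad, inside the 2.5 to 3.9 rad given. Torque rose from the running 0.12–0.18 N m to 0.37 and levelled off there, which might have been the fingers slipping. I raised the grip to 35 N and felt again. It then rose at the wheel's spring rate to a peak of about 0.56 N m, under the 0.9 N m given for 0.45 rad of twist.
- **Quarter turn back:** I took up the spring twist, turned back 90°, eased off and let go. My estimates of where the spindle left the stop differed by about 3°, so the quarter turn is good to about ±3°.
- **Last checks:** The wheel sits 3.7 mm higher than at the start, equal to about 66° net; stop minus a quarter turn gives about 65°. The gripper is about 13 cm above the wheel and touches nothing. The jar, bowl and brush look unmoved in the last scene picture.

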